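Shut the sewing-kit case and bolt it for the road

TASK

The sewing kit is about to go out to a fitting: push the case's open lid shut, push the knob of the barrel bolt along its slot until the bolt has gone all the way through the keeper on the lid, then push the knob over, round the corner of the slot, fully down into the locking notch. Work with fingertips only: push the knob without ever taking it between the fingers, do not lift, tip or shift the case, and leave the scissors, the stapler and the two spools beside it where they are.

Things in the scene. Friction and masses are not known exactly. Their poses are not given: they have to be found in the camera images.
- case: portable plywood case, 320 mm long (its y), 220 mm wide (its x), 88 mm high, about 3 to 4.5 kg in all, loose on four rubber feet. Origin at the centre of its underside, z up. Its top is a fixed deck for y from -160 to -36 mm (carrying the bolt) and, for y from -35 to +160 mm, a lid (top at z = 88 mm when shut) hinged along the y = +160 mm end.
- slot_corner (a point): on the axis of the steel barrel bolt on the deck, under the corner of its slot: x = 0, y = -75, z = 106 mm in the case's frame, same axes. The bolt's axis runs along y. The barrel, 27 mm in diameter, spans y = -137 to -55 mm. Its L-shaped slot, 11 mm wide, runs along the barrel's top towards +y and at this corner turns down the -x side (the locking notch).
- lid (a joint): angle of the lid: 0 shut, grows as the free edge (next to the deck) rises; starts open between 0.35 and 0.7 rad. The hinge is stiff (about 0.5 N m), so that the lid stays at any angle, and once pushed shut it stays shut.
- lid_press (a point): point on the lid's flat upper face, on its centre line, 110 mm from the hinge and 85 mm from the free edge; moves with the lid; at x = 0, y = +50, z = 88 mm in the case's frame when shut. The steel keeper, a staple 34 mm high and 34 mm wide on a 60 mm plate, stands at the middle of the lid's free edge (x = 0, y = -22 mm when shut).
- knob_center (a point): centre of the bolt's steel ball knob, 20 mm in diameter, on a stem 8 mm thick, 38 mm from the bolt's axis; at the start upright above the barrel (in the case's frame x = 0, z = 144 mm, y between -119 and -109 mm); when locked it lies at about x = -37, y = -75, z = 116 mm there. Nothing else stands within 50 mm of it but the barrel below.
- bolt (a joint): how far the bolt has been pushed along the case's +y towards the lid, m: 0 fully drawn back (start 0 to 0.010); it stops at the slot's end at about 0.0455. The knob can be turned only between about 0.0425 and 0.0455, where the notch is. Sliding friction about 2 N; it stays where it is left.
- bolt_turn (a joint): turn of the bolt and its knob about the bolt's axis, rad: 0 knob upright, grows as the knob leans over towards the case's -x side; in the slot's long leg it has only about 0.13 rad of play each way, in the notch it stops at about 1.3. Slight friction (about 1 N at the knob); it stays where it is left.
- scissors: scissors, 87 x 199 x 9 mm, lying beside the deck end of the case; a bystander. Origin at the centre of the underside.
- stapler: desk stapler, 155 x 36 x 50 mm, standing to the left; a bystander. Origin at the centre of the underside.
- spool_a: upright thread spool, 30 mm in diameter, 55 mm high, standing beside the hinge end of the case; a bystander. Origin at the centre of the underside.
- spool_b: another upright thread spool, 30 mm in diameter, 55 mm high, beside the hinge end of the case, further from the robot; a bystander. Origin at the centre of the underside.

How it is judged:
On the way, in this order (a step that is already met when the one before it is completed fails the run):
1. the lid is pushed shut (value of joint lid below 0.03 rad and value of joint bolt below 0.03 m), for 0.1 s.
2. with the lid shut, the bolt is pushed along its slot right through the keeper, its knob still upright (value of joint lid below 0.03 rad and value of joint bolt above 0.04 m and value of joint bolt_turn below 0.5 rad), for 0.05 s.
3. the knob is pushed over into the locking notch (value of joint bolt above 0.04 m and value of joint bolt_turn above 1.15 rad), for 0.2 s.
At the end, for the whole second after the job is handed in: the lid is shut (under 0.03 rad), the bolt is at least 40 mm along its slot and so through the keeper, its knob is turned at least 1.15 rad into the notch, and the case stands flat and at rest within 30 mm of where it was (all of step 3 and value of joint lid below 0.03 rad and linear speed of case below 0.02 m/s and distance of case from where it was at the start of the episode below 0.03 m and angle between case's own z axis and vertical below 0.05 rad); the robot touches nothing.
It fails at once if the case was lifted or tipped (origin more than 10 mm up, or 0.08 rad of tilt) (height (world z) of case above 0.01 m or angle between case's own z axis and vertical above 0.08 rad).
It fails at once if the case was shifted by more than 30 mm (distance of case from where it was at the start of the episode above 0.03 m).
It fails at once if the knob was taken between the fingers (distance between the grasp point and knob_center below 0.013 m).
It fails at once if scissors, stapler or a spool was moved by more than 20 mm (distance of any of scissors, stapler, spool_a, spool_b from where it was at the start of the episode above 0.02 m).
It also fails if it takes over 51 s, if anything falls off the work surface, if the arm or the gripper's body presses on something with over 40 N, if the wrist force passes 120 N, or if a joint passes its speed limit or range.

ROBOT

A 6-joint arm with a two-finger parallel gripper is mounted at the origin on a cart in front of the work surface, level with it; the furniture and walls round the work are solid. World frame = base frame: x ahead of the robot, y to its left, z up, the work surface at z = 0. Lengths are in m, angles in rad, forces in N, time in s.
With the tool pointing down it reaches from about 0.25 to 0.85 m from the base axis. Payload 12.5 kg.
Tool frame: the origin (TCP) lies at the very end of the fingers, on their centre line; the grasp point (between the pads) lies 19 mm behind it; x points along the fingers, y is the direction in which the jaws open and shut, and the axes are right-handed (so a half turn about x gives the same grasp; the last joint's range is limited). The gripper opens to 93 mm and grips with 3 to 60 N. Pads are 15 mm wide; open, the fingers measure 128 mm over their backs; the gripper's body (75 mm by 188 mm) begins 65 mm behind the grasp point.
Start: joints at [1.15, 0.351, 1.652, -0, 1.139, -0.085], TCP at [0.181, 0.519, 0.219] pointing down, gripper open.
Joint ranges: [-2.75, 2.75], [-0.79, 2.1], [0.01, 2.65], [-1.57, 4.71], [0.07, 3.14], [-2.87, 2.87]. Speed limits (rad/s): [2.22, 2.22, 2.79, 3.14, 3.14, 3.14].

INTERFACE

Orientations are given as a unit quaternion [x, y, z, w].
In Python, from bench import arm gives the robot as it stands.
- The arm moves only by the tool arm_command, never from a script. Its argument "rows" is one flat list of numbers, 6 for each row, row after row: the shift along the tool's x, y, z in cm, then the turn, a rotation vector about the tool's x, y, z in degrees. In form: [tx, ty, tz, wx, wy, wz, tx, ty, tz, wx, wy, wz, ...]. A call has 1 to 12 rows; each row shifts and turns the commanded pose from where the row before left it, along the tool's axes as they then stand; what a row does not reach is not made up. A row lasts 1/10 s, in which the tool goes at most 50 mm and 8.59 degrees, less where a joint would pass 70% of its speed; a pose out of reach is approached as far as the arm can. A call with a gripper value outside its range is refused whole. "jaw" is the gripper's target within -1 to 1 (fully open at 1, half-way at 0, shut at -1), set as the call begins (left out, the last holds). The fingers move at their own pace and stop on an object; "grip_force" is the grip in N (left out, the last holds). Time passes only in rows, so rows that do not move let the fingers close. It gives the time, the measured TCP pose, the force and the opening at its end, in the units of the state.
- arm.get_obs(): the state, without advancing time (a new reading comes with each control period).
- arm.get_image(name): name is "side" or "top" or "wrist"; returns the picture (420x560x3 uint8, red, green, blue); there is no depth.
- arm.get_calibration(name): a dict with "vertical_fov" (degrees; the focal length in pixels is half the picture's height over the tangent of half this angle, whatever the lens; pixels are square), "cx", "cy" (the principal point, pixels), "view" (4x4, takes a point from world to camera coordinates). Camera axes: x right, y up, looking along -z (the intrinsics and any distortion apply to the point x, -y, -z); pixel columns grow to the right and rows downward; lengths in m; the calibration is good to about 2 mm. A picture is of the moment at which its call begins: read the wrist's pose just before it. get_calibration takes no time and is no camera call; for the wrist camera it gives the pose at the moment of the call.
- arm.job_done(): hands the job in, once; it reports no verdict.
The state is a dict: "time_s": time; "joint_pos": joint angles; "joint_velocities": joint speeds; "joint_efforts": joint torques, N m; "ee_pos": TCP position; "eef_rot": TCP orientation; "ft_force": force on the tool from outside, world axes, zero at the start; "torque": the same for the moment, N m; "gripper_width": opening from 0.0 (shut) to 1.0 (fully open).
Only numpy, scipy, OpenCV 4.12 (cv2) and the standard library are available. Lean on these libraries where they do the work, as an engineer would, in place of code of your own. Each camera call takes 0.05 s, during which the arm holds its last target.

## Working session

There is one attempt and no reset: what is moved stays moved. The work goes in short steps, Python scripts to look and compute and a tool call to move; the robot and the scene stay as the last step left them, time stands still between calls to the robot, and variables do not carry over. Pictures are saved under pics/ and viewed, and the job is handed in when it is done.

Besides the shell and the picture viewer there is one more tool, called after ">>>" as name(argument=value, ...) on one line, values as JSON. arm_command: Moves the arm, as the interface text tells. Its arguments: {"type":"object","properties":{"rows":{"type":"array"},"jaw":{"type":"number"},"grip_force":{"type":"number"}},"required":["rows"]}

```bash
ls; mkdir -p pics; python3 - <<'E'
from bench import arm
import cv2
for n in ("side","top","wrist"):
    c=arm.get_calibration(n);print(n,{k:(v if not hasattr(v,'shape') else v.round(4).tolist()) for k,v in c.items()})
    cv2.imwrite(f"pics/{n}0.png",arm.get_image(n)[:,:,::-1])
o=arm.get_obs();print(o)
E
```

```text
pics
side {'vertical_fov': 53.2243359085906, 'cx': 281.78334603352636, 'cy': 213.007399405561, 'view': [[-0.9992, -0.037, -0.0123, 0.5012], [0.0136, -0.6264, 0.7794, -0.0991], [-0.0366, 0.7787, 0.6264, -0.9951], [0.0, 0.0, 0.0, 1.0]]}
top {'vertical_fov': 47.62656166265835, 'cx': 275.51413353373067, 'cy': 212.0257704458598, 'view': [[-0.0014, -1.0, 0.0073, -0.0127], [0.9926, -0.0005, 0.1211, -0.5249], [-0.1211, 0.0074, 0.9926, -1.3111], [0.0, 0.0, 0.0, 1.0]]}
wrist {'vertical_fov': 65.21768062888195, 'cx': 287.5401396863483, 'cy': 210.8751876962485, 'view': [[0.3305, 0.9438, -0.0016, -0.5498], [-0.9003, 0.3148, -0.3006, 0.0351], [-0.2832, 0.1008, 0.9538, -0.393], [0.0, 0.0, 0.0, 1.0]]}
{'time_s': 0.15, 'joint_pos': array([ 1.15041191e+00,  3.51147379e-01,  1.65222781e+00, -7.69615728e-06,
        1.13908529e+00, -8.45930360e-02]), 'joint_velocities': array([-2.27801806e-05, -1.96833707e-03, -3.66605118e-03, -9.46709545e-04,
       -5.14534486e-05,  6.83700969e-04]), 'joint_efforts': array([ 7.13640748e-05, -4.97457147e+01, -2.85344213e+01,  6.99046883e-02,
        2.45866750e-02, -9.36798892e-05]), 'ee_pos': array([0.18110962, 0.51907109, 0.2182247 ]), 'eef_rot': array([ 0.11786435,  0.69723825, -0.11845978,  0.69708974]), 'ft_force': array([0.43688555, 0.50741975, 0.16393743]), 'torque': array([-0.01061842,  0.01032539,  0.01417415]), 'gripper_width': 0.9999409220745159}
```

View pics/top0.png

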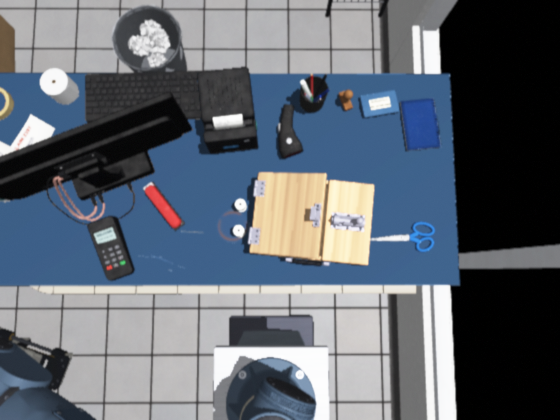

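View pics/side0.png

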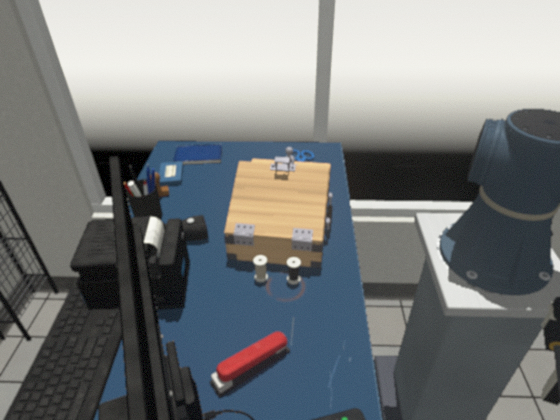

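View pics/wrist0.png

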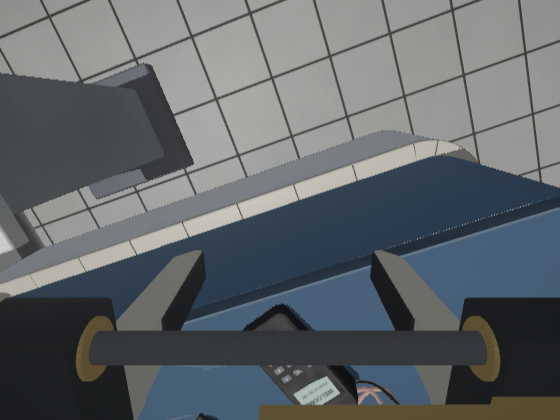

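The top view shows the hinge end of the case at left (hinges near (258,187) and (253,235)). The deck with the bolt is at right, near (348,222), so case +y ≈ world +y and case -x faces the robot. I'll zoom in.

```bash
python3 - <<'E'
import cv2
a=cv2.imread("pics/top0.png")[160:280,230:390];cv2.imwrite("pics/topz.png",cv2.resize(a,None,fx=5,fy=5,interpolation=cv2.INTER_CUBIC))
a=cv2.imread("pics/side0.png")[135:285,215:345];cv2.imwrite("pics/sidez.png",cv2.resize(a,None,fx=4,fy=4,interpolation=cv2.INTER_CUBIC))
E
```

```text
(no output)
```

View pics/topz.png

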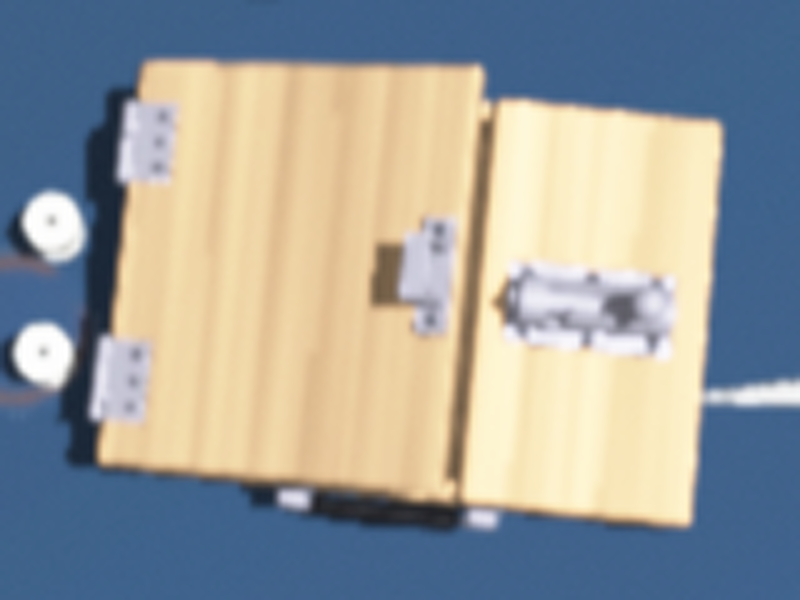

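View pics/sidez.png

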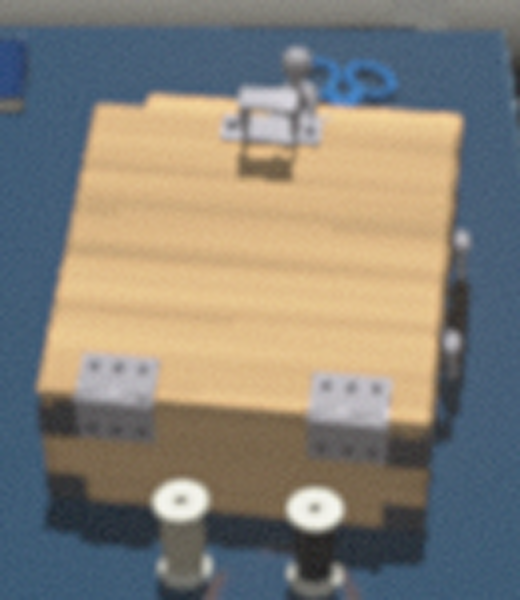

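```bash
cat > h.py <<'E'
import numpy as np
from bench import arm
def K(c): 
    f=210/np.tan(np.radians(c['vertical_fov'])/2); return f,c['cx'],c['cy'],np.array(c['view'])
def ray(c,u,v):
    f,cx,cy,V=K(c); d=np.array([(u-cx)/f,-(v-cy)/f,-1]); R=V[:3,:3]; return -R.T@V[:3,3],R.T@d/np.linalg.norm(d)
def onz(c,u,v,z):
    o,d=ray(c,u,v); return o+d*(z-o[2])/d[2]
def tri(r):
    A=sum(np.eye(3)-np.outer(d,d) for o,d in r); b=sum((np.eye(3)-np.outer(d,d))@o for o,d in r)
    p=np.linalg.solve(A,b); return p,[np.linalg.norm(np.cross(p-o,d)) for o,d in r]
def proj(c,p):
    f,cx,cy,V=K(c); q=V[:3,:3]@p+V[:3,3]; return cx+f*q[0]/-q[2], cy-f*q[1]/-q[2]
E
python3 - <<'E'
from h import *
t=arm.get_calibration('top');s=arm.get_calibration('side')
g=lambda a,b:(230+(a)/5-.4,160+b/5-.4)
P={n:onz(t,*g(*q),.088) for n,q in dict(of=(722,120),on=(692,526),inf=(497,98),inn=(462,501),hn=(98,466),hf=(140,62)).items()}
for k,v in P.items(): print(k,v.round(4))
for a,b in (('of','on'),('inf','inn'),('hf','hn'),('of','inf'),('on','inn'),('on','hn')): 
    d=P[a]-P[b]; print(a,b,np.linalg.norm(d).round(4),np.degrees(np.arctan2(d[1],d[0])).round(2))
print(tri([ray(t,*g(655,303)),ray(s,215+297/4,135+58/4)]))
# case frame corners fit
loc=np.array([[.11,-.16],[-.11,-.16],[.11,-.036],[-.11,-.036],[-.11,.16],[.11,.16]]);W=np.array([P[k][:2] for k in('of','on','inf','inn','hn','hf')])
def fit(i):
    l=loc[i];w=W[i];lc=l-l.mean(0);wc=w-w.mean(0);H=lc.T@wc;th=np.arctan2(H[0,1]-H[1,0],H[0,0]+H[1,1])
    R=np.array([[np.cos(th),-np.sin(th)],[np.sin(th),np.cos(th)]]);T=w.mean(0)-R@l.mean(0);print('fit',np.degrees(th),T,(w-(l@R.T+T)).round(4).tolist());return R,T
fit([0,1,2,3]);R,T=fit([0,1,2,3,4,5])
for z in (.106,.144): print(R@[0,-.075]+T, R@[0,-.114]+T)
o,d=ray(t,*g(655,303));print(onz(t,*g(655,303),.144)); 
p=onz(t,*g(655,303),.144)[:2];print('local knob',R.T@(p-T))
# lid free edge tri: far corner, near
for a,b in (((483,66),(97,103)),((452,497),(460,115))):
    p,e=tri([ray(t,*g(*a)),ray(s,215+b[0]/4,135+b[1]/4)]);print('lid',p,e,R.T@(p[:2]-T))
E
```

```text
of [ 0.596  -0.2815  0.088 ]
on [ 0.3759 -0.2596  0.088 ]
inf [ 0.6082 -0.1588  0.088 ]
inn [ 0.3893 -0.1368  0.088 ]
hn [0.4082 0.0578 0.088 ]
hf [0.6282 0.036  0.088 ]
of on 0.2212 -5.68
inf inn 0.22 -5.74
hf hn 0.2211 -5.65
of inf 0.1233 -95.67
on inn 0.1235 -96.25
on hn 0.3191 -95.81
(array([ 0.489125  , -0.23155543,  0.14663277]), [np.float64(0.0004385457107689312), np.float64(0.00043854571076890563)])
fit -5.768770947843591 [ 0.50222556 -0.11167732] [[0.0004, 0.0004], [-0.0008, 0.0002], [0.0002, -0.0003], [0.0002, -0.0004]]
fit -5.746826527339808 [ 0.50218493 -0.11187194] [[0.0004, 0.0006], [-0.0008, 0.0004], [0.0002, -0.0001], [0.0002, -0.0001], [-0.0005, -0.0005], [0.0005, -0.0003]]
[ 0.49467495 -0.18649499] [ 0.49076977 -0.22529898]
[ 0.49467495 -0.18649499] [ 0.49076977 -0.22529898]
[ 0.48984057 -0.23207623  0.144     ]
local knob [-0.0002459  -0.12083623]
lid [ 0.60934059 -0.14237759  0.16596486] [np.float64(0.0005425473922294802), np.float64(0.0005425473922296109)] [ 0.10967173 -0.01962252]
lid [ 0.38936085 -0.12304026  0.17182337] [np.float64(0.00020276606138021913), np.float64(0.00020276606138014446)] [-0.11113871 -0.0224096 ]
```

```bash
cat >> h.py <<'E'
from scipy.spatial.transform import Rotation as Ro
TH=np.radians(-5.75);CR=np.array([[np.cos(TH),-np.sin(TH)],[np.sin(TH),np.cos(TH)]]);CT=np.array([.5022,-.1118])
def w(x,y,z): return np.r_[CR@[x,y]+CT,z]   # case (m)->world
def loc(p): return np.r_[CR.T@(p[:2]-CT),p[2]]
cx=np.r_[CR@[1,0],0]
def st():
    o=arm.get_obs();R=Ro.from_quat(o['eef_rot']);M=R.as_matrix()
    print('t',round(o['time_s'],2),'case xyz mm',(loc(o['ee_pos'])*1e3).round(1),'F case',np.r_[CR.T@o['ft_force'][:2],o['ft_force'][2]].round(2),'grip',round(o['gripper_width'],3),'q',o['joint_pos'].round(2));return o,M
def tgt(sgn=1):
    y=sgn*cx;x=np.array([0,0,-1.]);return np.c_[x,y,np.cross(x,y)]
def go(x,y,z):
    o,M=st();d=M.T@(w(x/1e3,y/1e3,z/1e3)-o['ee_pos'])*100;print('to',x,y,z,'tool cm',d.round(2))
E
python3 - <<'E'
from h import *
o,M=st();print(M.round(3))
for s in (1,-1):
    T=tgt(s);print(s,T.round(3).tolist(),np.degrees(Ro.from_matrix(M.T@T).as_rotvec()).round(2))
    print('shift in current axes',(M.T@(w(0,.06,.2)-o['ee_pos'])*100).round(2),'in target axes',(T.T@(w(0,.06,.2)-o['ee_pos'])*100).round(2))
E
```

```text
t 0.15 case xyz mm [-382.7  595.5  218.2] F case [0.38 0.55 0.16] grip 1.0 q [ 1.15  0.35  1.65 -0.    1.14 -0.08]
[[-0.     0.33   0.944]
 [-0.001  0.944 -0.33 ]
 [-1.    -0.001 -0.   ]]
1 [[0.0, 0.995, -0.1], [0.0, -0.1, -0.995], [-1.0, 0.0, -0.0]] [7.651e+01 3.000e-02 4.000e-02]
shift in current axes [  1.86 -43.15  49.7 ] in target axes [ 1.82 38.27 53.55]
-1 [[0.0, -0.995, 0.1], [0.0, 0.1, 0.995], [-1.0, -0.0, 0.0]] [-1.0349e+02 -5.0000e-02  3.0000e-02]
shift in current axes [  1.86 -43.15  49.7 ] in target axes [  1.82 -38.27 -53.55]
```

>>> arm_command(rows=[0, -4, 0, 0, 0, 0, 0, -4, 0, 0, 0, 0, 0, -4, 0, 0, 0, 0, 0, 0, 3.2, 4.25, 0, 0, 0, 0, 3.2, 4.25, 0, 0, 0, 0, 3.2, 4.25, 0, 0, 0, 0, 3.2, 4.25, 0, 0, 0, 0, 3.2, 4.25, 0, 0, 0, 0, 3.2, 4.25, 0, 0, 0, 0, 3.2, 4.25, 0, 0, 0, 0, 3.2, 4.25, 0, 0, 0, 0, 3.2, 4.25, 0, 0], jaw=-1, grip_force=20)

```text
time_s: 1.35
ee_pos: [0.3705, 0.2378, 0.2186]
eef_rot: [0.341, 0.619, -0.341, 0.619]
ft_force: [-0.4, 0.6, 0.6]
gripper_width: 0.028
```

>>> arm_command(rows=[0, 0, 3.2, 4.25, 0, 0, 0, 0, 3.2, 4.25, 0, 0, 0, 0, 3.2, 4.25, 0, 0, 0, 0, 3.2, 4.25, 0, 0, 0, 0, 3.2, 4.25, 0, 0, 0, 0, 3.2, 4.25, 0, 0, 0, 0, 3.2, 4.25, 0, 0, 0, 0, 3.2, 4.25, 0, 0, 0, 0, 3.2, 4.25, 0, 0, 0, 0, 0, 0, 0, 0, 0, 0, 0, 0, 0, 0])

```text
time_s: 2.45
ee_pos: [0.4452, -0.0338, 0.2185]
eef_rot: [-0.525, -0.474, 0.525, -0.474]
ft_force: [-0.2, 0.1, 0.4]
gripper_width: 0.01
```

```bash
python3 - <<'E'
from h import *
o,M=st();print(np.degrees(Ro.from_matrix(M.T@tgt()).as_rotvec()).round(2))
go(0,55,165)
E
```

```text
t 2.45 case xyz mm [-64.5  71.9 218.5] F case [-0.25  0.1   0.41] grip 0.01 q [-0.18  0.16  1.9   0.    1.08 -0.08]
[-0.03 -0.01  0.02]
t 2.45 case xyz mm [-64.5  71.9 218.5] F case [-0.25  0.1   0.41] grip 0.01 q [-0.18  0.16  1.9   0.    1.08 -0.08]
to 0 55 165 tool cm [5.35 6.46 1.68]
```

>>> arm_command(rows=[0, 3.2, 0.8, 0, 0, 0, 0, 3.3, 0.9, 0, 0, 0, 2, 0, 0, 0, 0, 0, 2, 0, 0, 0, 0, 0, 1.3, 0, 0, 0, 0, 0, 0, 0, 0, 0, 0, 0])

```text
time_s: 3.05
ee_pos: [0.5074, -0.0561, 0.1642]
eef_rot: [-0.523, -0.476, 0.525, -0.474]
ft_force: [0.5, -0.2, 0.1]
gripper_width: 0.004
```

>>> arm_command(rows=[0.5, 0, 0, 0, 0, 0, 0.5, 0, 0, 0, 0, 0, 0.5, 0, 0, 0, 0, 0, 0.5, 0, 0, 0, 0, 0, 0.5, 0, 0, 0, 0, 0, 0.5, 0, 0, 0, 0, 0, 0.5, 0, 0, 0, 0, 0, 0.5, 0, 0, 0, 0, 0, 0.5, 0, 0, 0, 0, 0, 0.5, 0, 0, 0, 0, 0])

```text
time_s: 4.05
ee_pos: [0.5083, -0.0571, 0.1153]
eef_rot: [0.524, 0.474, -0.524, 0.474]
ft_force: [-0.5, -0.6, 2.3]
gripper_width: 0.002
```

```bash
python3 - <<'E'
from h import *
st()
E
```

```text
t 4.05 case xyz mm [  0.6  55.  115.3] F case [-0.45 -0.61  2.32] grip 0.002 q [-0.2   0.42  1.84 -0.    0.88 -0.1 ]
```

>>> arm_command(rows=[0.5, 0, 0, 0, 0, 0, 0.5, 0, 0, 0, 0, 0, 0.5, 0, 0, 0, 0, 0, 0.4, 0, 0, 0, 0, 0, 0.3, 0, 0, 0, 0, 0, 0.2, 0, 0, 0, 0, 0, 0, 0, 0, 0, 0, 0])

```text
time_s: 4.75
ee_pos: [0.5081, -0.0569, 0.0913]
eef_rot: [-0.524, -0.475, 0.524, -0.474]
ft_force: [0.7, 0.4, 0.5]
gripper_width: 0.004
```

>>> arm_command(rows=[0.1, 0, 0, 0, 0, 0, 0.1, 0, 0, 0, 0, 0, 0.1, 0, 0, 0, 0, 0, 0, 0, 0, 0, 0, 0])

```text
time_s: 5.15
ee_pos: [0.5083, -0.057, 0.0885]
eef_rot: [-0.524, -0.474, 0.524, -0.474]
ft_force: [0.1, -0.2, -0.4]
gripper_width: 0.005
```

>>> arm_command(rows=[0.1, 0, 0, 0, 0, 0, 0, 0, 0, 0, 0, 0])

```text
time_s: 5.35
ee_pos: [0.5084, -0.057, 0.0882]
eef_rot: [0.524, 0.474, -0.524, 0.474]
ft_force: [-3.6, 1.4, 9.5]
gripper_width: 0.007
```

>>> arm_command(rows=[0.1, 0, 0, 0, 0, 0, 0, 0, 0, 0, 0, 0])

```text
time_s: 5.55
ee_pos: [0.5084, -0.057, 0.0881]
eef_rot: [0.524, 0.474, -0.524, 0.474]
ft_force: [-7.9, 1.6, 21.9]
gripper_width: 0.005
```

```bash
python3 - <<'E'
from h import *
import cv2
st()
cv2.imwrite("pics/side1.png",cv2.resize(arm.get_image("side")[:,:,::-1][120:290,200:370],None,fx=3.5,fy=3.5))
E
```

```text
t 5.55 case xyz mm [ 0.7 55.1 88.1] F case [-8.02  0.84 21.9 ] grip 0.005 q [-0.2   0.46  1.86 -0.    0.82 -0.1 ]
```

View pics/side1.png

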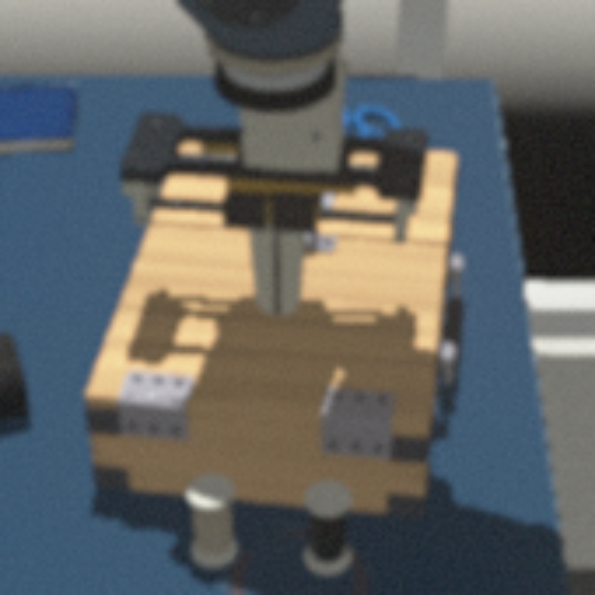

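The side view shows the fingertips on the lid near (280,310) and the lid flush with the deck. Contact was at z = 88 mm with the force rising, so the lid is shut. Next I lift and move behind the knob.

>>> arm_command(rows=[-1, 0, 0, 0, 0, 0, -4, 0, 0, 0, 0, 0, -4, 0, 0, 0, 0, 0, -3.5, 0, 0, 0, 0, 0, 0, 0, 4, 0, 0, 0, 0, 0, 4, 0, 0, 0, 0, 0, 4, 0, 0, 0, 0, 0, 4, 0, 0, 0, 0, 0, 4, 0, 0, 0, 0, 0, 1, 0, 0, 0, 0, 0, 0, 0, 0, 0])

```text
time_s: 6.7
ee_pos: [0.487, -0.2669, 0.2115]
eef_rot: [0.525, 0.474, -0.525, 0.474]
ft_force: [0.4, 0.0, 0.2]
gripper_width: 0.006
```

```bash
python3 - <<'E'
from h import *
import cv2
go(0,-150,137)
a=arm.get_image("side")[:,:,::-1][110:250,200:370];cv2.imwrite("pics/side2.png",cv2.resize(a,None,fx=4,fy=4))
a=arm.get_image("top")[:,:,::-1][160:280,230:390];cv2.imwrite("pics/top2.png",cv2.resize(a,None,fx=5,fy=5))
E
```

```text
t 6.7 case xyz mm [   0.4 -155.9  211.5] F case [0.37 0.08 0.2 ] grip 0.006 q [-0.59  0.37  1.65  0.    1.13 -0.48]
to 0 -150 137 tool cm [ 7.45 -0.04 -0.59]
```

View pics/side2.png

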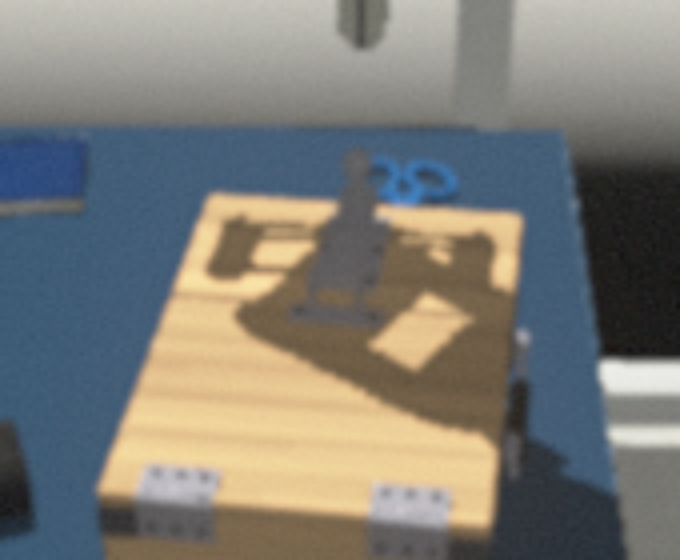

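View pics/top2.png

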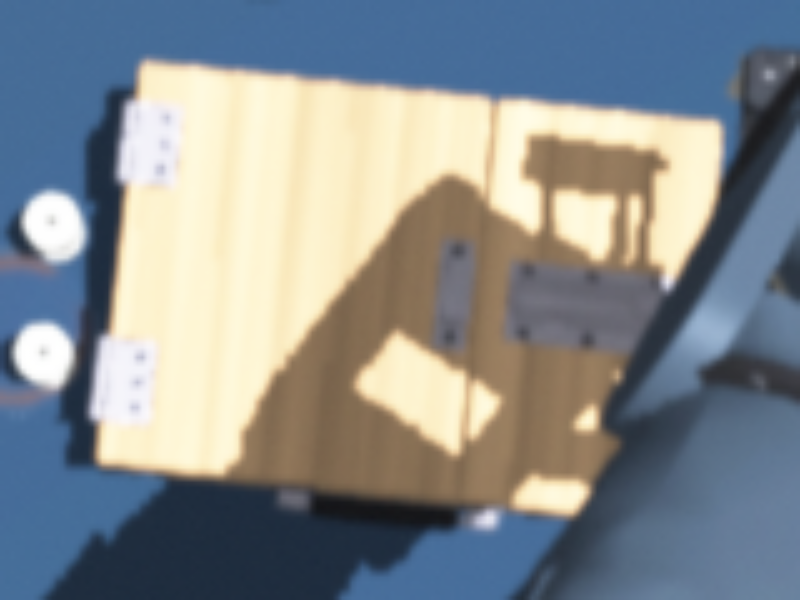

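The lid is flush, the case hasn't moved and the knob is upright. Next I descend behind the knob and push.

>>> arm_command(rows=[2.5, 0, 0, 0, 0, 0, 2.5, 0, 0, 0, 0, 0, 2.5, 0, 0, 0, 0, 0, 0, 0, 0, 0, 0, 0])

```text
time_s: 7.2
ee_pos: [0.4862, -0.2636, 0.1342]
eef_rot: [-0.524, -0.477, 0.524, -0.473]
ft_force: [-0.2, 0.5, -0.2]
gripper_width: 0.006
```

>>> arm_command(rows=[0, 0, -0.6, 0, 0, 0, 0, 0, -0.6, 0, 0, 0, 0, 0, -0.6, 0, 0, 0, 0, 0, -0.6, 0, 0, 0, 0, 0, -0.6, 0, 0, 0, 0, 0, -0.5, 0, 0, 0, 0, 0, -0.5, 0, 0, 0, 0, 0, -0.5, 0, 0, 0, 0, 0, -0.5, 0, 0, 0])

```text
time_s: 8.1
ee_pos: [0.4923, -0.2159, 0.1366]
eef_rot: [-0.524, -0.474, 0.524, -0.474]
ft_force: [0.5, -2.2, 2.3]
gripper_width: 0.006
```

```bash
python3 - <<'E'
from h import *
import cv2
st()
a=arm.get_image("side")[:,:,::-1][110:250,200:370];cv2.imwrite("pics/side3.png",cv2.resize(a,None,fx=4,fy=4))
E
```

```text
t 8.1 case xyz mm [   0.6 -104.5  136.6] F case [ 0.67 -2.11  2.3 ] grip 0.006 q [-0.5   0.43  1.76 -0.    0.95 -0.4 ]
```

View pics/side3.png

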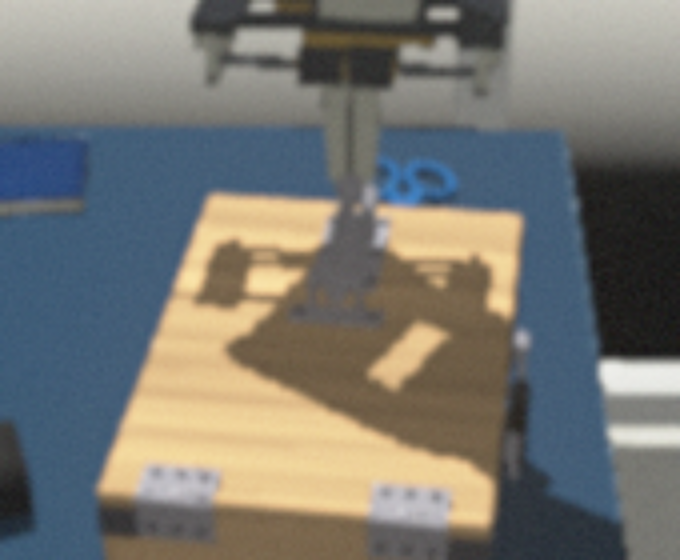

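The knob is ahead of the fingertips with about 2 N on them, as expected. I'll go on to the stop.

>>> arm_command(rows=[0, 0, -0.3, 0, 0, 0, 0, 0, -0.3, 0, 0, 0, 0, 0, -0.3, 0, 0, 0, 0, 0, -0.2, 0, 0, 0, 0, 0, 0, 0, 0, 0])

```text
time_s: 8.65
ee_pos: [0.4934, -0.205, 0.1366]
eef_rot: [0.524, 0.474, -0.524, 0.474]
ft_force: [0.8, -0.7, -0.1]
gripper_width: 0.01
```

>>> arm_command(rows=[0, 0, -0.1, 0, 0, 0, 0, 0, 0, 0, 0, 0])

```text
time_s: 8.85
ee_pos: [0.4935, -0.2043, 0.1366]
eef_rot: [-0.524, -0.474, 0.524, -0.474]
ft_force: [-0.6, -1.6, 0.4]
gripper_width: 0.004
```

>>> arm_command(rows=[0, 0, -0.1, 0, 0, 0, 0, 0, 0, 0, 0, 0])

```text
time_s: 9.05
ee_pos: [0.4936, -0.2034, 0.1366]
eef_rot: [-0.524, -0.474, 0.524, -0.474]
ft_force: [-0.6, -4.1, 0.3]
gripper_width: 0.008
```

```bash
python3 - <<'E'
from h import *
st()
E
```

```text
t 9.05 case xyz mm [  0.6 -92.  136.6] F case [-0.15 -4.1   0.29] grip 0.008 q [-0.48  0.42  1.77 -0.    0.95 -0.38]
```

>>> arm_command(rows=[0, 0, -0.1, 0, 0, 0, 0, 0, 0, 0, 0, 0])

```text
time_s: 9.25
ee_pos: [0.4937, -0.2029, 0.1367]
eef_rot: [-0.524, -0.474, 0.525, -0.475]
ft_force: [-1.6, -6.4, 0.6]
gripper_width: 0.005
```

>>> arm_command(rows=[0, 0, -0.05, 0, 0, 0, 0, 0, 0, 0, 0, 0])

```text
time_s: 9.45
ee_pos: [0.4937, -0.2026, 0.1368]
eef_rot: [-0.524, -0.474, 0.525, -0.475]
ft_force: [-1.2, -8.4, 0.6]
gripper_width: 0.001
```

```bash
python3 - <<'E'
from h import *
st()
E
```

```text
t 9.45 case xyz mm [  0.7 -91.2 136.8] F case [-0.34 -8.47  0.57] grip 0.001 q [-0.48  0.42  1.77 -0.    0.95 -0.38]
```

The force climbed steadily to 8 N with the TCP at y = -91, which matches the slot's end. Next I back off, go up and over, and come down on the +x side of the knob.

>>> arm_command(rows=[0, 0, 1, 0, 0, 0, 0, 0, 1, 0, 0, 0, -2.2, 0, 0, 0, 0, 0, -2, 0, 0, 0, 0, 0, 0, 2.2, 0, 0, 0, 0, 0, 2.1, 0, 0, 0, 0, 0, 0, -1.9, 0, 0, 0, 0, 0, -1.9, 0, 0, 0, 0, 0, 0, 0, 0, 0])

```text
time_s: 10.35
ee_pos: [0.5383, -0.1871, 0.1784]
eef_rot: [0.524, 0.475, -0.524, 0.474]
ft_force: [-0.4, -0.3, -0.6]
gripper_width: 0.003
```

```bash
python3 - <<'E'
from h import *
import cv2
go(46,-74,131)
a=arm.get_image("side")[:,:,::-1][110:250,200:370];cv2.imwrite("pics/side4.png",cv2.resize(a,None,fx=4,fy=4))
cv2.imwrite("pics/wrist4.png",arm.get_image("wrist")[:,:,::-1])
E
```

```text
t 10.35 case xyz mm [ 43.5 -71.3 178.4] F case [-0.35 -0.35 -0.62] grip 0.003 q [-0.42  0.43  1.64  0.    1.07 -0.32]
to 46 -74 131 tool cm [4.74 0.26 0.28]
```

View pics/side4.png

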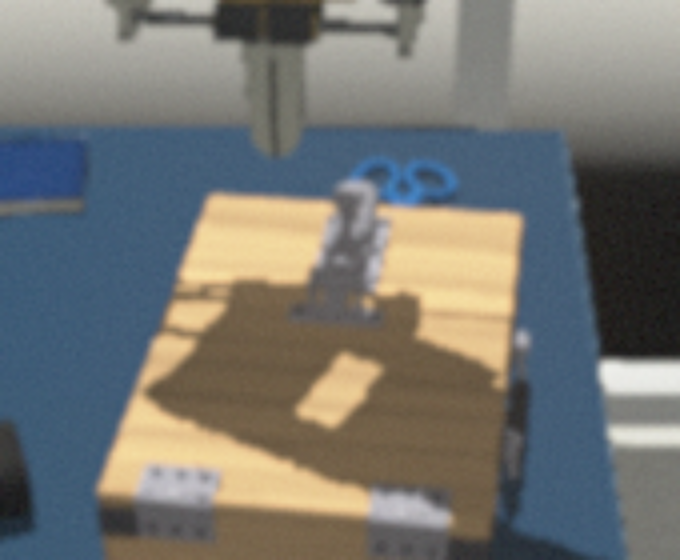

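View pics/wrist4.png

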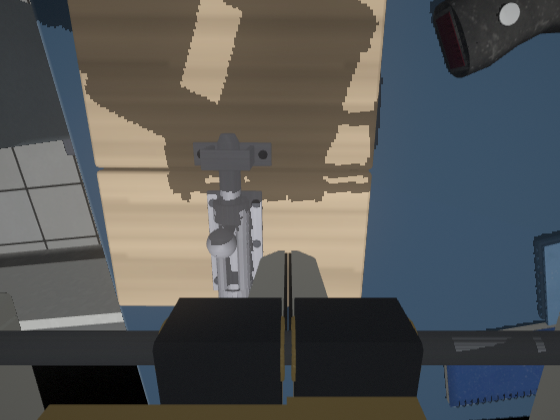

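The wrist view shows the bolt's end through the keeper near (228,150) and the knob at (222,243). The fingertips at (288,255) are on the knob's +x side.

>>> arm_command(rows=[2.4, 0, 0.3, 0, 0, 0, 2.3, 0, 0, 0, 0, 0, 0, -0.5, 0, 0, 0, 0, 0, -0.5, 0, 0, 0, 0, 0, -0.5, 0, 0, 0, 0, 0, -0.5, 0, 0, 0, 0, 0, -0.5, 0, 0, 0, 0])

```text
time_s: 11.15
ee_pos: [0.5135, -0.189, 0.1328]
eef_rot: [0.525, 0.473, -0.524, 0.475]
ft_force: [1.5, -0.5, 2.0]
gripper_width: 0.006
```

>>> arm_command(rows=[0, -0.5, 0, 0, 0, 0, 0, -0.5, 0, 0, 0, 0, 0, -0.5, 0, 0, 0, 0, 0, 0, 0, 0, 0, 0])

```text
time_s: 11.55
ee_pos: [0.4974, -0.187, 0.1315]
eef_rot: [-0.524, -0.475, 0.525, -0.474]
ft_force: [0.0, -0.4, 0.4]
gripper_width: 0.004
```

```bash
python3 - <<'E'
from h import *
import cv2
st()
a=arm.get_image("side")[:,:,::-1][110:250,200:370];cv2.imwrite("pics/side5.png",cv2.resize(a,None,fx=4,fy=4))
cv2.imwrite("pics/wrist5.png",arm.get_image("wrist")[:,:,::-1])
E
```

```text
t 11.55 case xyz mm [  2.8 -75.3 131.5] F case [ 0.06 -0.36  0.45] grip 0.004 q [-0.45  0.43  1.78 -0.    0.93 -0.35]
```

View pics/side5.png

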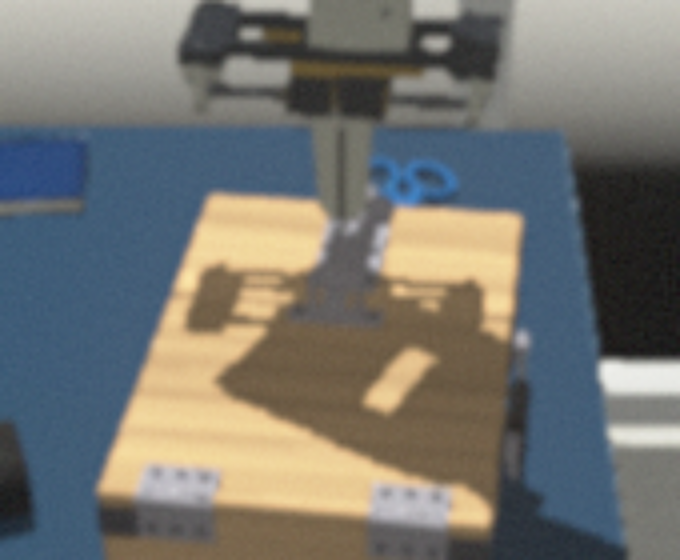

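View pics/wrist5.png

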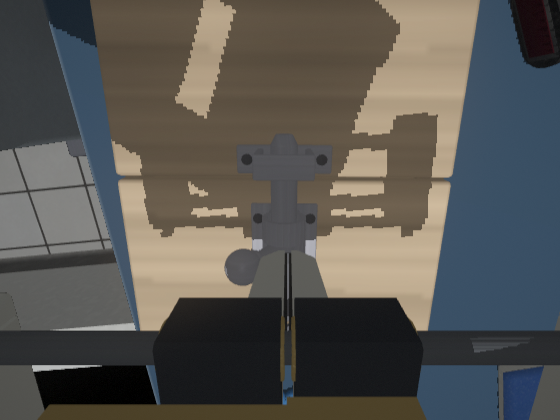

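The knob leans towards -x at about (242,267) in the wrist view. I'll push on a little, then press it down from above.

>>> arm_command(rows=[0, -0.4, 0, 0, 0, 0, 0, -0.4, 0, 0, 0, 0, 0, -0.2, 0, 0, 0, 0, 0, 0, 0, 0, 0, 0])

```text
time_s: 12.05
ee_pos: [0.4879, -0.1861, 0.1317]
eef_rot: [-0.524, -0.474, 0.524, -0.474]
ft_force: [0.8, 0.6, 0.2]
gripper_width: 0.009
```

>>> arm_command(rows=[0, 0.8, 0, 0, 0, 0, -2, 0.2, 0, 0, 0, 0, -1.5, 0, 0, 0, 0, 0, 0, -2, 0, 0, 0, 0, 0, -2, 0, 0, 0, 0, 0, 0, 0, 0, 0, 0])

```text
time_s: 12.65
ee_pos: [0.4574, -0.1829, 0.1666]
eef_rot: [-0.524, -0.475, 0.525, -0.474]
ft_force: [-0.0, -0.2, -0.7]
gripper_width: 0.007
```

```bash
python3 - <<'E'
from h import *
import cv2
go(-36,-75,140)
a=arm.get_image("side")[:,:,::-1][110:250,200:370];cv2.imwrite("pics/side6.png",cv2.resize(a,None,fx=4,fy=4))
E
```

```text
t 12.65 case xyz mm [-37.5 -75.3 166.6] F case [ 0.02 -0.21 -0.65] grip 0.007 q [-0.47  0.31  1.85 -0.    0.98 -0.37]
to -36 -75 140 tool cm [ 2.66  0.15 -0.03]
```

View pics/side6.png

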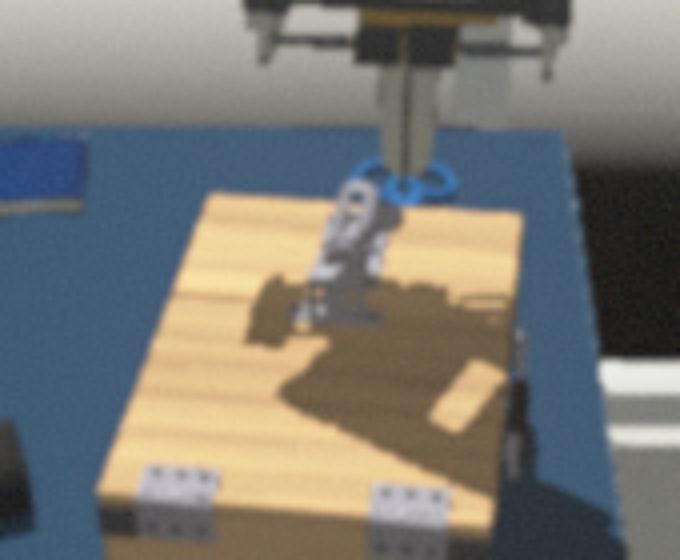

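The knob is well over, at about (385,212), under the fingertips. Now I press down.

>>> arm_command(rows=[1.2, 0.2, 0, 0, 0, 0, 1, 0, 0, 0, 0, 0, 0.4, 0, 0, 0, 0, 0, 0.4, 0, 0, 0, 0, 0, 0.3, 0, 0, 0, 0, 0, 0.3, 0, 0, 0, 0, 0, 0, 0, 0, 0, 0, 0])

```text
time_s: 13.4
ee_pos: [0.4582, -0.1828, 0.1292]
eef_rot: [-0.523, -0.476, 0.525, -0.472]
ft_force: [-0.8, 1.4, 1.2]
gripper_width: 0.002
```

>>> arm_command(rows=[0.2, 0, 0, 0, 0, 0, 0.1, 0, 0, 0, 0, 0, 0, 0, 0, 0, 0, 0])

```text
time_s: 13.7
ee_pos: [0.4606, -0.1833, 0.1272]
eef_rot: [-0.524, -0.475, 0.524, -0.474]
ft_force: [0.2, 0.7, 0.1]
gripper_width: 0.006
```

>>> arm_command(rows=[0.1, 0, 0, 0, 0, 0, 0, 0, 0, 0, 0, 0])

```text
time_s: 13.9
ee_pos: [0.4605, -0.1833, 0.1265]
eef_rot: [0.524, 0.474, -0.524, 0.474]
ft_force: [-0.6, -0.2, 1.1]
gripper_width: 0.004
```

```bash
python3 - <<'E'
from h import *
st()
E
```

```text
t 13.9 case xyz mm [-34.3 -75.3 126.5] F case [-0.57 -0.25  1.1 ] grip 0.004 q [-0.47  0.38  1.88  0.    0.89 -0.37]
```

>>> arm_command(rows=[0.1, 0, 0, 0, 0, 0, 0, 0, 0, 0, 0, 0])

```text
time_s: 14.1
ee_pos: [0.4603, -0.1833, 0.1256]
eef_rot: [-0.524, -0.474, 0.524, -0.474]
ft_force: [-2.9, 1.2, 2.9]
gripper_width: 0.005
```

>>> arm_command(rows=[0.1, 0, 0, 0, 0, 0, 0, 0, 0, 0, 0, 0])

```text
time_s: 14.3
ee_pos: [0.4602, -0.1833, 0.1246]
eef_rot: [-0.524, -0.474, 0.525, -0.474]
ft_force: [-3.0, 0.6, 3.7]
gripper_width: 0.002
```

```bash
python3 - <<'E'
from h import *
import cv2
st()
a=arm.get_image("side")[:,:,::-1][110:250,200:370];cv2.imwrite("pics/side7.png",cv2.resize(a,None,fx=4,fy=4))
E
```

```text
t 14.3 case xyz mm [-34.6 -75.4 124.6] F case [-3.06  0.3   3.74] grip 0.002 q [-0.47  0.38  1.88 -0.    0.88 -0.37]
```

View pics/side7.png

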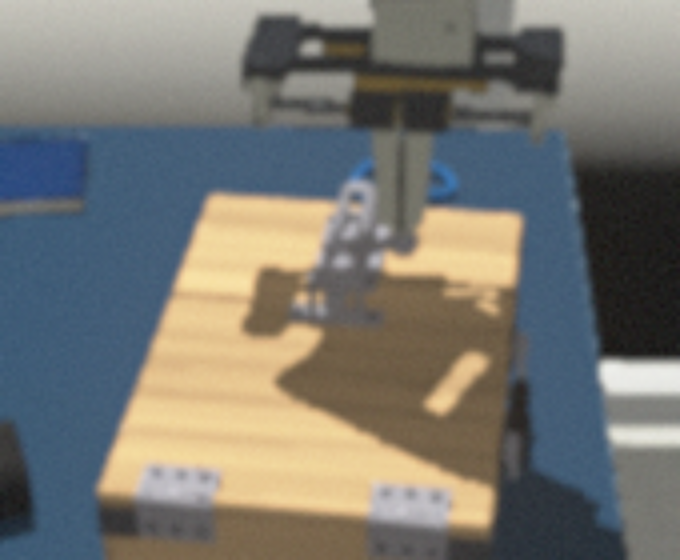

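>>> arm_command(rows=[0.1, 0, 0, 0, 0, 0, 0, 0, 0, 0, 0, 0])

```text
time_s: 14.55
ee_pos: [0.46, -0.1833, 0.1237]
eef_rot: [-0.524, -0.475, 0.525, -0.474]
ft_force: [-5.9, -0.1, 6.9]
gripper_width: 0.005
```

>>> arm_command(rows=[0.1, 0, 0, 0, 0, 0, 0, 0, 0, 0, 0, 0, 0, 0, 0, 0, 0, 0])

```text
time_s: 14.85
ee_pos: [0.4599, -0.1833, 0.1228]
eef_rot: [-0.524, -0.475, 0.525, -0.474]
ft_force: [-7.2, 1.5, 8.3]
gripper_width: 0.002
```

>>> arm_command(rows=[-0.5, 0, 0, 0, 0, 0, -3, 0, 0, 0, 0, 0, -3, 0, 0, 0, 0, 0, 0, 4, 0, 0, 0, 0, 0, 4, 2, 0, 0, 0, 0, 4, 2, 0, 0, 0, 0, 0, 0, 0, 0, 0])

```text
time_s: 15.55
ee_pos: [0.5791, -0.2373, 0.187]
eef_rot: [0.525, 0.473, -0.524, 0.475]
ft_force: [-1.0, 0.6, -1.1]
gripper_width: 0.004
```

```bash
python3 - <<'E'
from h import *
import cv2
st()
a=arm.get_image("side")[:,:,::-1];cv2.imwrite("pics/side8r.png",a);cv2.imwrite("pics/side8.png",cv2.resize(a[130:270,200:370],None,fx=4.5,fy=4.2))
c=arm.get_calibration("wrist");cv2.imwrite("pics/wrist8.png",arm.get_image("wrist")[:,:,::-1])
np.save('c8.npy',c['view'])
for th in (0.9,1.1,1.15,1.2,1.3):
    p=w(-.038*np.sin(th),-.0742,.106+.038*np.cos(th))
    print(th,'wrist',np.round(proj(c,p),1),'side',np.round(proj(arm.get_calibration('side'),p),1))
E
```

```text
t 15.55 case xyz mm [  89.1 -117.1  187. ] F case [-1.02  0.45 -1.14] grip 0.004 q [-0.46  0.52  1.48  0.    1.14 -0.36]
0.9 wrist [117.5 172.8] side [298.  165.1]
1.1 wrist [116.1 171. ] side [299.6 167.3]
1.15 wrist [116.2 170.6] side [299.9 167.9]
1.2 wrist [116.4 170.2] side [300.1 168.5]
1.3 wrist [117.2 169.3] side [300.6 169.7]
```

View pics/side8.png

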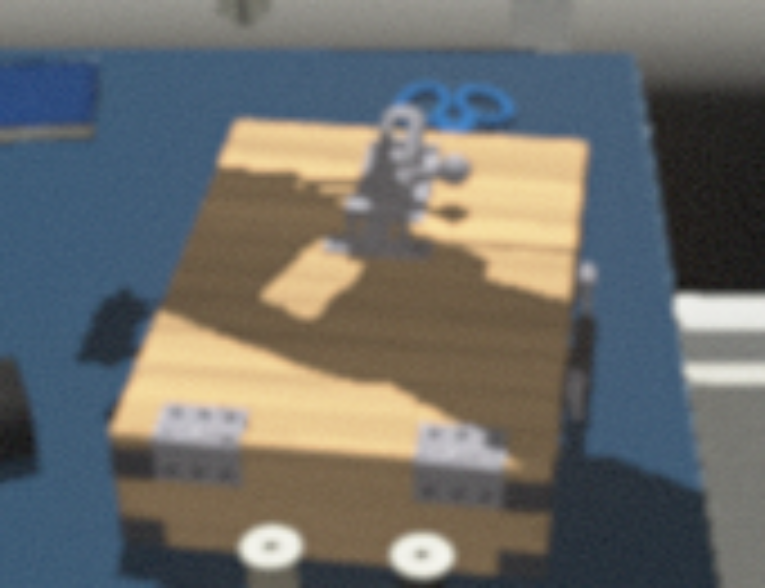

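View pics/wrist8.png

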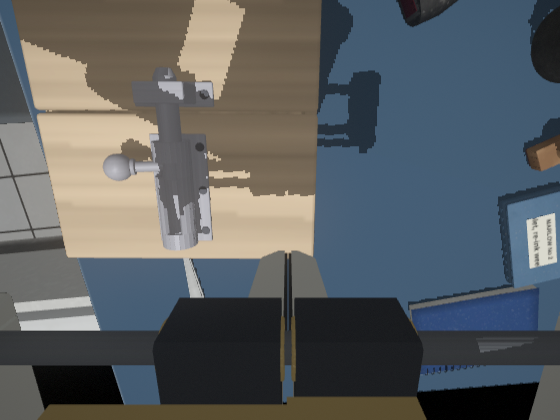

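The knob is measured at side px (300.9,169.8). That matches the prediction for 1.3 rad, (300.6,169.7), and the wrist view agrees: (118,167) against (117,169). The arm is clear of everything. One quick check of the case's pose, then I hand in.

```bash
python3 - <<'E'
from h import *
import cv2
a=cv2.imread("pics/side0.png")
b=cv2.imread("pics/side8r.png")
A=cv2.cvtColor(a,6);B=cv2.cvtColor(b,6)
for n,(x,y,s) in dict(hinge=(225,215,95),spoolA=(250,250,20),spoolB=(284,254,20),stapler=(205,328,60),scissors=(296,147,20)).items():
    h=min(s,40 if n=='hinge' else s); 
    t=A[y:y+h,x:x+s] if n!='hinge' else A[222:252,228:318]
    x0,y0=(228,222) if n=='hinge' else (x,y)
    r=cv2.matchTemplate(B[y0-8:y0+t.shape[0]+8,x0-8:x0+t.shape[1]+8],t,cv2.TM_CCOEFF_NORMED);_,m,_,l=cv2.minMaxLoc(r);print(n,'shift px',l[0]-8,l[1]-8,'score',round(m,2))
st();print(arm.job_done())
E
```

```text
hinge shift px -3 1 score 0.82
spoolA shift px 0 0 score 1.0
spoolB shift px 0 0 score 1.0
stapler shift px 0 0 score 0.99
scissors shift px 0 0 score 1.0
t 15.65 case xyz mm [  85.8 -115.4  186.9] F case [-0.62  0.55 -0.42] grip 0.008 q [-0.46  0.51  1.49  0.    1.14 -0.36]
the job is handed in; nothing more can be done
None
```

The job is handed in at about 16 s. The lid is shut, the bolt is through the keeper, and the knob is down in the locking notch. I worked with closed fingertips only and never took the knob between the fingers. No verdict came back.

- **Lid:** I pressed it at lid_press until the force rose at z = 88 mm. The top and side views then showed it flush with the deck.
- **Bolt:** I pushed the knob along the slot until the force built to about 8 N at the expected end. The wrist view showed the bolt through the keeper.
- **Knob:** I pushed it over towards -x and then pressed it down from above with about 8 N. The last side view puts it within half a pixel of the 1.3 rad position; the wrist view agrees to about 2 px.
- **Odd reading:** in that last press the tip went about 3 mm lower than the ball's computed top, with some sideways force. I took this to be the tapered fingertip, which is not confirmed.
- **Bystanders:** the two spools, the stapler and the scissors show no shift between the first and last side pictures.
- **Case position:** the same check on the hinge area gave a shift of (-3, 1) px with a weak match of 0.82. The lid had moved and shadows had changed there, so I don't trust it. If real, it would be about 6 mm, well under the 30 mm limit. The knob's final position fits a case that did not move.

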